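Square the coasters and hold the banding clamp shut

TASK

Tap the edges of the stack of four wooden coasters in the banding clamp until all four lie flush against both of its fences, without moving the other things on the counter. Then press the red clamp lever down past its first two clicks to the third one (green mark, short of the red end stop) so that the pad bears on the squared stack, and hold it there: finish with your fingers still pressing the lever, since it springs back if let go, so that I can slip a band round the stack.

Things in the scene. Friction and masses are not known exactly. Their poses are not given: they have to be found in the camera images.
- clamp: Black steel banding clamp fixed to the counter. Origin: underside of its base, directly below where the centre of the squared stack belongs; at yaw 0 its x points away from the robot. Clamp coordinates here are in mm. Base top 13 above the counter, x -80 to 125, y -80 to 130. A bed plate on it, top at 25, x and y -36 to 51, carries the stack, which overhangs it and is open to -x and -y.
- corner (a point): Inner corner of the two aluminium fences at bed height (clamp 50, 50, 25). Both fences rise to z 45: the back fence's face is at x = 50 (y -75 to 60), the side fence's at y = 50 (x -75 to 60). With the lever up the pad's arm hangs over this corner: x 10 to 95, y 15 to 45, z 77 to 115.
- shaft (a point): Point on the lever's shaft (clamp 95, 108, 75), which runs along clamp y; the paddle's arm turns about it in the plane y = 108.
- marks (a point): Top of the white upright plate between side fence and lever (y 80 to 90, x -2 to 53, top z 110). Its marks face the lever's arm: grey at rest, two yellow for the first two clicks, green for the third, red for the end stop.
- coaster1: Wooden coaster, plate 100 x 100 x 6 mm, number 1 from the bottom of the stack of four (underside 25 mm above the counter). At the start 10 to 24 mm short of each fence and up to 0.1 rad askew. Origin: centre of its underside; flush on both fences it is at x = y = 0 of the clamp, sides parallel to the clamp's axes. A skewed plate pushed only mid-edge can jam: tap near both ends of each edge.
- coaster2: Wooden coaster, square plate 100 x 100 x 6 mm, about 42 g, number 2 from the bottom of the stack of four (underside 31 mm above the counter). At the start 10 to 24 mm short of each fence and up to 0.1 rad askew. Origin: centre of its underside; flush on both fences it is at x = y = 0 of the clamp, sides parallel to the clamp's axes.
- coaster3: Wooden coaster, square plate 100 x 100 x 6 mm, about 42 g, number 3 from the bottom of the stack of four (underside 37 mm above the counter). At the start 10 to 24 mm short of each fence and up to 0.1 rad askew. Origin: centre of its underside; flush on both fences it is at x = y = 0 of the clamp, sides parallel to the clamp's axes.
- coaster4: Wooden coaster, square plate 100 x 100 x 6 mm, about 42 g, number 4 from the bottom of the stack of four (underside 43 mm above the counter). At the start 10 to 24 mm short of each fence and up to 0.1 rad askew. Origin: centre of its underside; flush on both fences it is at x = y = 0 of the clamp, sides parallel to the clamp's axes.
- lever (a joint): Angle of the clamp lever: 0 up at rest, grows as the paddle goes down. Clicks (detents) at 0.155, 0.315 and 0.47 rad, end stop at 0.60. A spring always drives it back up to 0: no click keeps it down. At the paddle it takes about 4 to 9 N on the way, about 10 N at the third click and 13 N near the stop.
- paddle (a point): Red paddle at the lever's end, pressed from above; face 46 x 36 mm. This point: centre of its top face, 150 mm from the shaft. In the clamp's x, z: rest -46, 126; first click -52, 104; second -55, 80; third -54, 57; end stop -50, 38. The face leans 0.25 rad at rest (high end to -x), is near level at the second click and leans 0.22 rad the other way at the third.
- pad: Black rubber pressing pad, 22 mm across, on a sprung pin on the lever's arm. Origin: centre of its foot. It meets a 24 mm stack just before the third click and then presses on the top coaster with about 3 to 9 N, 30 mm in clamp x and y from the stack's centre, towards the fence corner.
- band_roll: cardboard roll of paper bands lying flat, 64 across, 25 high, beside the clamp; not to be moved
- mug: blue ceramic mug, 80 across, 90 high, beyond the lever side of the clamp; not to be moved
- syrup: amber syrup bottle, 60 across, 200 high; not to be moved
- sugar_jar: glass jar with steel cap, 70 across, 110 high; not to be moved
- stirrer_cup: brass cup of wooden stirrers, 74 across, 150 high with the stirrers; not to be moved
- tea_tin: green tin, 72 across, 100 high; not to be moved
- spoon: spoon lying on the counter to the left in front of the clamp; not to be moved

How it is judged:
On the way, in this order (a step that is already met when the one before it is completed fails the run):
1. all four coasters flush against both fences while the lever is still up (x of coaster1 in the frame of clamp between -0.003 and 0.003 m and y of coaster1 in the frame of clamp between -0.003 and 0.003 m and angle between the x axis of each of coaster1, coaster2, coaster3, coaster4 and the x axis of clamp, either way round below 0.04 rad and x of coaster2 in the frame of clamp between -0.003 and 0.003 m and y of coaster2 in the frame of clamp between -0.003 and 0.003 m and x of coaster3 in the frame of clamp between -0.003 and 0.003 m and y of coaster3 in the frame of clamp between -0.003 and 0.003 m and x of coaster4 in the frame of clamp between -0.003 and 0.003 m and y of coaster4 in the frame of clamp between -0.003 and 0.003 m and value of joint lever below 0.1 rad), for 0.2 s.
2. lever at its third click with the pad on the squared stack (x of coaster1 in the frame of clamp between -0.003 and 0.003 m and y of coaster1 in the frame of clamp between -0.003 and 0.003 m and angle between the x axis of each of coaster1, coaster2, coaster3, coaster4 and the x axis of clamp, either way round below 0.04 rad and x of coaster2 in the frame of clamp between -0.003 and 0.003 m and y of coaster2 in the frame of clamp between -0.003 and 0.003 m and x of coaster3 in the frame of clamp between -0.003 and 0.003 m and y of coaster3 in the frame of clamp between -0.003 and 0.003 m and x of coaster4 in the frame of clamp between -0.003 and 0.003 m and y of coaster4 in the frame of clamp between -0.003 and 0.003 m and value of joint lever between 0.43 and 0.52 rad and contact force between pad and coaster4 above 1 N and contact force between any of the fingers, the arm and lever above 2 N), for 0.2 s.
At the end, for the whole second after the job is handed in: All four coasters within 3 mm and 0.04 rad of flush with both fences, the lever held between 0.43 and 0.52 rad (third click 0.47) by the robot pressing the paddle with more than 2 N, the pad bearing on the top coaster with more than 1 N; still so through the last second (all of step 2); the arm keeps its last pose, push and grip.
It fails at once if another thing on the counter is moved by more than 30 mm (distance of any of band_roll, mug, syrup, sugar_jar, stirrer_cup, tea_tin, spoon from where it was at the start of the episode above 0.03 m).
It also fails if it takes over 69 s, if anything falls off the work surface, if the arm or the gripper's body presses on something with over 40 N, if the wrist force passes 120 N, or if a joint passes its speed limit or range.

ROBOT

A 6-joint arm with a two-finger parallel gripper is mounted at the origin on the work surface. World frame = base frame: x ahead of the robot, y to its left, z up, the work surface at z = 0. Lengths are in m, angles in rad, forces in N, time in s.
With the tool pointing down it reaches from about 0.275 to 0.825 m from the base axis. Payload 4.9 kg.
Tool frame: the origin (TCP) lies midway between the tips of the shut fingers; the grasp point (between the pads) lies 19 mm behind it (grip_point_offset is the distance from the TCP to the grasp point, in m); z points along the fingers, y is the line along which they close (so a half turn about z gives the same grasp; the last joint's range is limited). The gripper opens to 85 mm and grips with 20 to 120 N. Pads are 22 mm wide; open, the fingers measure 114 mm over their backs; the gripper's body (76 mm by 85 mm) begins 54 mm behind the grasp point. The pads swing forward as they close: fully open they stand 13 mm farther back than shut.
Start: joints at [0.969, 0.326, -0.193, 1.052, 0, 1.437], TCP at [0.248, 0.491, 0.231] pointing down, gripper open.
Joint ranges: [-2.65, 2.65], [-0.97, 1.79], [-1.3, 1.35], [-1.93, 2.1], [-1.47, 1.37], [-3.14, 3.14]. Speed limits (rad/s): [2.57, 2.57, 3.14, 3.14, 3.14, 3.14].

INTERFACE

Orientations are given as a rotation vector (axis times angle).
In Python, from cell import * gives the robot as it stands. Calls block until the motion is done:
- movep(position, orientation): joint-space move of the TCP to a pose.
- move_l(position, velocity=0.15, rot=None, until_force=None): straight line of the TCP; rot=None keeps the orientation; velocity is the mean speed in m/s. With until_force (N) it stops when the force on the tool has changed by that much, and returns True; else False.
- set_joints(angles): joint-space move.
- let_go() and grab(newtons=None): open the fingers fully, or close them until they stop; newtons is the grip in N (None keeps the last).
- sleep(seconds).
- ik(position, orientation): joint angles nearest the present ones, or None.
- get_state(): the state.
- grab_frame(name): name is "scene" or "top" or "wrist"; returns a dict with "img" (420x560x3 uint8, red, green, blue), "fx", "fy", "cx", "cy" (pixels), "k1" (the pictures are not rectified: a ray, as slopes to the right and down, at radius r is drawn at 1 + k1 r^2 times it, then the intrinsics apply), "cam_to_world" (4x4, takes a point from camera to world coordinates); the wrist camera has in their place "T_tool_cam" (4x4, takes a point from camera to tool coordinates, whose origin is the TCP and whose axes are the flange's). Camera axes: x right, y down, z forward; pixel columns grow to the right and rows downward; lengths in m; the calibration is good to about 2 mm. A picture is of the moment at which its call begins: read the wrist's pose just before it. There is no depth.
A pose or a line that the arm cannot do raises MotionError and nothing moves.
- sign_off(): hands the job in; it is judged then, once.
Trained networks look in the newest picture that a camera, given by its name, has taken for a name from the list of things; names that differ only in an ending like _2 or _b are one class to them, and where a whole thing is asked for, a point or a joint stands for the part that bears it (a point fixed in the world has none). Each returns a list of dicts, best first, with "score" (0 to 1); they miss things now and then, are a little off and sometimes report something else, mostly with a low value. They report only what shows in the picture. A call takes as long as a camera call.
- spot_in(camera, name): "centre" ([column, row] in pixels, amid what is visible of it).
- silhouettes(camera, name): "mask" (420x560 bool, what is visible of it) and "centre" ([column, row] in pixels, amid what is visible of it).
- tip_of(camera, name): "centre" ([column, row] in pixels: a listed point, or the origin of a listed thing).
The state is a dict: "clock": time; "q": joint angles; "joint_velocities": joint speeds; "tau": joint torques, N m; "position": TCP position; "eef_rot": TCP orientation; "contact_force": force on the tool from outside, world axes, zero at the start; "wrist_torque": the same for the moment, N m; "finger_gap": opening from 0.0 (shut) to 1.0 (fully open); "grasp_force": force on a finger pad.
Only numpy, scipy, OpenCV 4.12 (cv2) and the standard library are available. Lean on these libraries where they do the work, as an engineer would, in place of code of your own. Each camera call takes 0.05 s, during which the arm holds its last target. There are 200 camera calls.

## Working session

There is one attempt and no reset: what is moved stays moved. The work goes in short steps, each a Python script; the robot and the scene stay as the last script left them, time stands still between calls to the robot, and variables do not carry over. Pictures are saved under pics/ and viewed, at most 10 in all, crops included, and the job is handed in when it is done.

```bash
ls; mkdir -p pics
python3 - <<'E'
from cell import *
import cv2
s=get_state(); print(s)
for n in ["scene","top"]:
    f=grab_frame(n); cv2.imwrite(f"pics/{n}0.png",f["img"][:,:,::-1])
    print(n,f["fx"],f["cx"],f["cy"],f["k1"],f["cam_to_world"])
    for p in ["clamp","corner","shaft","marks","paddle","coaster4","pad"]:
        print(p,[(d["centre"],round(d["score"],2)) for d in tip_of(n,p)][:2])
E
```

```text
pics
{'clock': 0.0, 'q': array([ 9.68788560e-01,  3.26954188e-01, -1.93618890e-01,  1.05201447e+00,
       -2.96847489e-06,  1.43660699e+00]), 'joint_velocities': array([ 5.26768106e-04, -1.26982060e-03,  1.68752770e-03, -2.63744958e-04,
        3.59001659e-03,  5.92514782e-05]), 'tau': array([-5.18120742e-04, -4.43398046e+01,  2.62444496e+01,  1.54395687e-02,
       -1.18890966e-04, -2.09348451e-05]), 'position': array([0.24765506, 0.49040658, 0.23048296]), 'eef_rot': array([-7.28015755e-01, -3.05541462e+00,  2.62631212e-03]), 'contact_force': array([ 0.66883437, -0.10468444,  0.26857164]), 'wrist_torque': array([0.02718263, 0.01318399, 0.05149789]), 'grasp_force': 0.0, 'finger_gap': 0.9994709178399201}
scene 504.5161500143809 273.27663603059773 208.12310816478413 -0.006414543357516909 [[-0.62519426  0.60440342 -0.49379008  1.16123702]
 [ 0.78046626  0.48588513 -0.39343114  0.48371126]
 [ 0.00213413 -0.63135738 -0.77548907  1.11239436]
 [ 0.          0.          0.          1.        ]]
clamp [([260.4, 253.5], 0.64), ([202.7, 222.9], 0.51)]
corner [([255.6, 270.5], 0.89)]
shaft [([257.6, 289.2], 0.94), ([255.4, 270.2], 0.19)]
marks [([273.0, 257.9], 0.74)]
paddle [([298.5, 240.2], 0.98)]
coaster4 [([253.6, 241.4], 0.68), ([258.2, 239.7], 0.57)]
pad [([259.8, 251.1], 0.52)]
top 493.0360650930995 272.91813986092995 199.60042646978957 -0.06601349079400207 [[ 0.00470562 -0.99492101  0.10054866  0.37871925]
 [-0.99971327 -0.00704124 -0.0228865   0.00444423]
 [ 0.02347824 -0.10041213 -0.99466888  1.56018783]
 [ 0.          0.          0.          1.        ]]
clamp [([265.1, 177.2], 0.63)]
corner [([254.5, 157.8], 0.95), ([402.1, 172.5], 0.4)]
shaft [([241.4, 142.5], 0.9), ([255.8, 158.7], 0.59)]
marks [([242.6, 159.2], 0.83), ([200.7, 146.1], 0.23)]
paddle [([232.9, 182.0], 0.82)]
coaster4 [([279.6, 184.7], 0.89), ([275.5, 185.4], 0.54)]
pad [([262.5, 164.1], 0.64), ([273.6, 184.4], 0.49)]
```

View pics.

View pics/scene0.png

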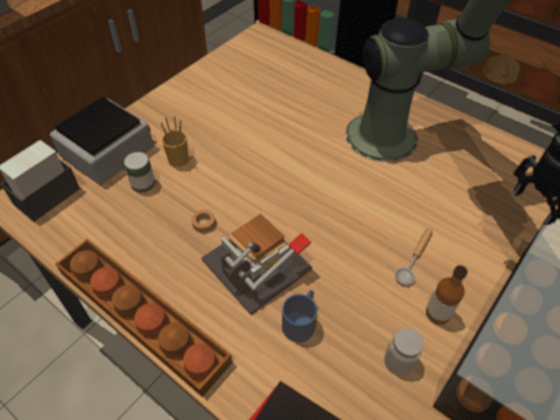

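View pics/top0.png

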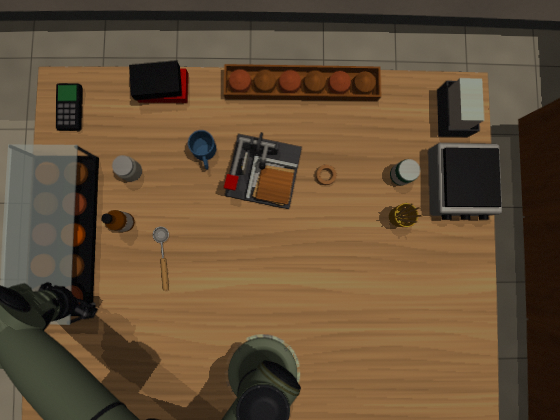

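```bash
cat > h.py <<'E'
from cell import *
import numpy as np, cv2
from scipy.optimize import least_squares
from scipy.spatial.transform import Rotation as R
def c2w(f,st=None):
    if "cam_to_world" in f: return np.array(f["cam_to_world"])
    T=np.eye(4);T[:3,:3]=R.from_rotvec(st["eef_rot"]).as_matrix();T[:3,3]=st["position"]
    return T@np.array(f["T_tool_cam"])
def proj(f,M,p):
    c=(np.linalg.inv(M)@np.append(p,1))[:3]; u=c[:2]/c[2]; u=u*(1+f["k1"]*(u@u))
    return np.array([f["fx"]*u[0]+f["cx"],f["fy"]*u[1]+f["cy"]])
def ray(f,M,px):
    v=np.array([(px[0]-f["cx"])/f["fx"],(px[1]-f["cy"])/f["fy"]]);u=v.copy()
    for _ in range(10): u=v/(1+f["k1"]*(u@u))
    return M[:3,3],M[:3,:3]@np.append(u,1)
def atz(f,M,px,z):
    o,d=ray(f,M,px); return o+d*(z-o[2])/d[2]
def clampw(c,p):
    a=c[2];p=np.array(p)/1000
    return np.array([c[0]+np.cos(a)*p[0]-np.sin(a)*p[1],c[1]+np.sin(a)*p[0]+np.cos(a)*p[1],p[2]])
PTS=dict(corner=(50,50,25),shaft=(95,108,75),marks=(25.5,85,110),paddle=(-46,108,126))
def fit(obs,x0):
    # obs: (frame,M,clamp pt mm,px)
    r=lambda c:np.concatenate([proj(f,M,clampw(c,p))-px for f,M,p,px in obs])
    s=least_squares(r,x0,loss="soft_l1",f_scale=2); return s.x,r(s.x).reshape(-1,2)
E
python3 - <<'E'
from h import *
obs=[]
for n in ["scene","top"]:
    f=grab_frame(n);M=c2w(f)
    for p in PTS:
        d=tip_of(n,p)
        if d and d[0]["score"]>.6: obs.append((f,M,PTS[p],d[0]["centre"]))
for x0 in ([.4,.1,0],[.4,.1,1],[.4,.1,-1]):
    c,r=fit(obs,x0);print(c,r.round(1).tolist())
f=grab_frame("top");M=c2w(f)
hs=dict(band_roll=.025,mug=.09,syrup=.2,sugar_jar=.11,stirrer_cup=.15,tea_tin=.1,spoon=.005)
for n,z in hs.items():
    d=spot_in("top",n)
    if d: print(n,round(d[0]["score"],2),d[0]["centre"],atz(f,M,d[0]["centre"],z/2).round(3))
E
```

```text
[ 0.6027276  -0.01667386 -0.16481815] [[-1.8, 1.6], [-1.5, -0.9], [-2.1, 0.3], [-0.4, 2.9], [-1.9, 0.1], [-1.3, 3.3], [-0.6, 0.3]]
[ 0.6027276  -0.01667386 -0.16481816] [[-1.8, 1.6], [-1.5, -0.9], [-2.1, 0.3], [-0.4, 2.9], [-1.9, 0.1], [-1.3, 3.3], [-0.6, 0.3]]
[ 0.60272761 -0.01667386 -0.16481811] [[-1.8, 1.6], [-1.5, -0.9], [-2.1, 0.3], [-0.4, 2.9], [-1.9, 0.1], [-1.3, 3.3], [-0.6, 0.3]]
band_roll 0.56 [324.6, 172.8] [ 0.622 -0.195  0.012]
mug 0.7 [200.7, 145.8] [0.699 0.196 0.045]
syrup 0.57 [119.1, 221.3] [0.458 0.426 0.1  ]
sugar_jar 0.96 [128.1, 165.1] [0.635 0.418 0.055]
stirrer_cup 0.77 [406.0, 213.6] [ 0.489 -0.436  0.075]
tea_tin 0.64 [406.3, 172.6] [ 0.619 -0.448  0.05 ]
spoon 0.62 [160.5, 255.2] [0.358 0.321 0.002]
```

```bash
cat >> h.py <<'E'
def down(yaw,flip=False,tilt=0):
    # tool x along +clamp x (or -x if flip)
    return (R.from_euler("z",yaw+(np.pi if flip else 0))*R.from_euler("x",np.pi)).as_rotvec()
E
python3 - <<'E'
from h import *
c=[.603,-.017,-.165]
f=grab_frame("wrist");print(f["fx"],f["fy"],f["cx"],f["cy"],f["k1"],np.round(f["T_tool_cam"],3))
for fl in (0,1):
  for p in [(-20,0,300),(-75,-35,20),(-75,30,20),(-30,-75,20),(30,-75,20),(-54,108,57)]:
    q=ik(clampw(c,p),down(c[2],fl));print(fl,p,None if q is None else np.round(q,2))
E
```

```text
295.90241024827566 295.90241024827566 279.5293956678836 207.20436214700007 -0.05255042941643444 [[-0.001 -0.95  -0.314  0.08 ]
 [ 1.    -0.001  0.001 -0.001]
 [-0.001 -0.314  0.95  -0.143]
 [ 0.     0.     0.     1.   ]]
0 (-20, 0, 300) [-0.15  0.36  0.03  1.24  0.   -3.13]
0 (-75, -35, 20) [-0.22  0.52 -0.51  0.54  0.    3.09]
0 (-75, 30, 20) [-0.09  0.54 -0.49  0.55  0.   -3.07]
0 (-30, -75, 20) [-0.28  0.58 -0.4   0.59  0.    3.02]
0 (30, -75, 20) [-0.27  0.67 -0.22  0.68  0.    3.04]
0 (-54, 108, 57) [ 0.04  0.54 -0.34  0.68  0.   -2.93]
1 (-20, 0, 300) [-0.15  0.36  0.03  1.24  0.    0.02]
1 (-75, -35, 20) [-0.22  0.52 -0.51  0.54  0.   -0.05]
1 (-75, 30, 20) [-0.09  0.54 -0.49  0.55  0.    0.07]
1 (-30, -75, 20) [-0.28  0.58 -0.4   0.59  0.   -0.12]
1 (30, -75, 20) [-0.27  0.67 -0.22  0.68  0.   -0.11]
1 (-54, 108, 57) [ 0.04  0.54 -0.34  0.68  0.    0.21]
```

Run:
```python
from h import *
c=np.array([.603,-.017,-.165])
s=get_state(); movep(s["position"]+[0.03,-.03,.1],s["eef_rot"])
grab()
movep(clampw(c,(-50,0,260)),down(c[2],1)); sleep(.3)
obs=[]
for k,p0 in enumerate([(-50,0,260),(-60,20,210)]):
    if k: move_l(clampw(c,p0),velocity=.2); sleep(.3)
    s=get_state(); f=grab_frame("wrist"); M=c2w(f,s); cv2.imwrite(f"pics/w{k}.png",f["img"][:,:,::-1])
    for p in PTS:
        d=tip_of("wrist",p)
        if d and d[0]["score"]>.5: obs.append((f,M,PTS[p],d[0]["centre"])); print(k,p,d[0]["centre"],round(d[0]["score"],2))
cc,r=fit(obs,c);print(cc,r.round(1).tolist())
np.save("c.npy",cc)
# coasters: project flush outline
for d in tip_of("wrist","coaster4")[:4]: print(d["centre"],d["score"],atz(f,M,d["centre"],.043))
print(get_state()["clock"])
```

```text
0 corner [310.9, 245.6] 0.67
0 shaft [360.6, 296.5] 0.75
0 marks [352.0, 258.6] 0.95
0 paddle [389.2, 204.0] 0.92
1 marks [344.1, 292.5] 0.58
1 paddle [388.1, 232.7] 0.98
[ 0.60091743 -0.01787217 -0.21934263] [[1.2, -0.3], [-3.5, -1.3], [1.3, 1.4], [0.5, 0.4], [0.7, 0.0], [-1.6, -0.5]]
[242.1, 218.0] 0.82 [ 0.57562616 -0.03537817  0.043     ]
6.5833
```

View pics/w1.png

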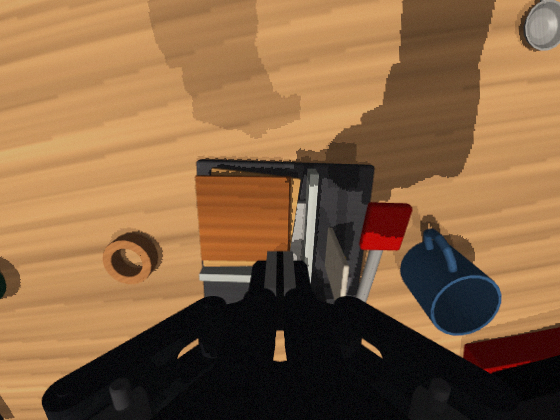

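Run:
```python
from h import *
s=get_state(); f=grab_frame("wrist"); M=c2w(f,s)
a,b=atz(f,M,(197,160),.013),atz(f,M,(373,165),.013); print(a,b,np.linalg.norm(a-b),np.arctan2(-(b-a)[0],(b-a)[1]))
obs=[(f,M,(-80,-80,13),(197,160)),(f,M,(-80,130,13),(373,165))]*2
for cam in ["wrist","scene","top"]:
    if cam!="wrist": f=grab_frame(cam);M=c2w(f)
    for p in PTS:
        d=tip_of(cam,p)
        if d and d[0]["score"]>.55: obs.append((f,M,PTS[p],d[0]["centre"]))
cc,r=fit(obs,np.load("c.npy"));print(cc,r.round(1).tolist())
np.save("c.npy",cc)
s=get_state();f=grab_frame("wrist"); M=c2w(f,s);im=f["img"].copy()
def poly(pts,col):
    cv2.polylines(im,[np.round([proj(f,M,clampw(cc,p)) for p in pts]).astype(int)],True,col,1)
poly([(-80,-80,13),(-80,130,13),(125,130,13),(125,-80,13)],(0,255,0))
poly([(-50,-50,49),(-50,50,49),(50,50,49),(50,-50,49)],(255,0,255))
poly([(50,-75,45),(50,50,45),(-75,50,45),(-75,60,45),(60,60,45),(60,-75,45)],(255,255,0))
cv2.imwrite("pics/w2.png",cv2.resize(im[130:330,170:430],None,fx=3,fy=3,interpolation=2)[:,:,::-1])
```

```text
[ 0.50608532 -0.07750896  0.013     ] [0.54552953 0.12266909 0.013     ] 0.20402720191111337 -0.19455318590884646
[ 0.59999366 -0.01684902 -0.19611553] [[-1.9, 0.2], [3.1, 0.6], [-1.9, 0.2], [3.1, 0.6], [0.7, -0.7], [0.7, 1.4], [0.2, -1.8], [-3.9, 0.0], [0.2, -3.9], [1.0, -1.6], [-0.6, -1.1], [133.4, -61.8]]
```

View pics/w2.png

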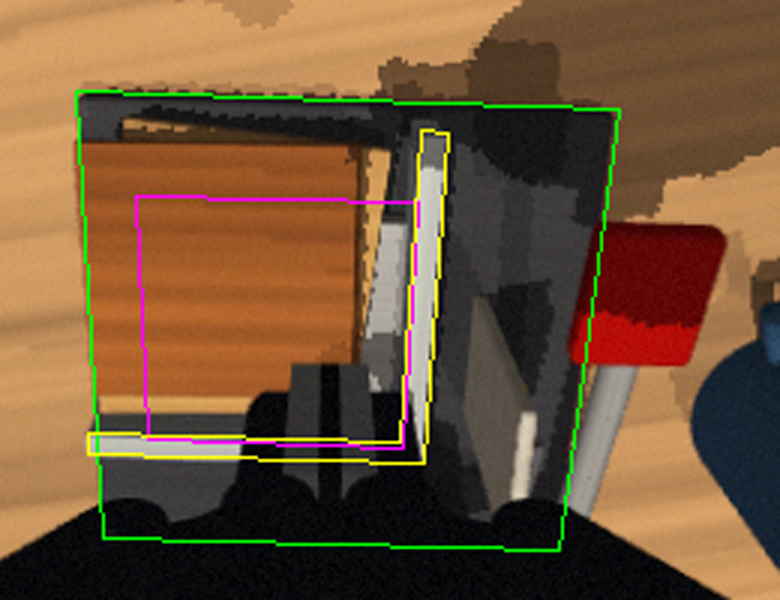

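```bash
cat >> h.py <<'E'
C=np.load("c.npy"); ROT=down(C[2],1)
def inclamp(p):
    d=np.array(p[:2])-C[:2];a=C[2]
    return np.round(1000*np.array([np.cos(a)*d[0]+np.sin(a)*d[1],-np.sin(a)*d[0]+np.cos(a)*d[1],p[2]]),1)
Z=19
def tap(side,along,depth,back,force=6,v=.06):
    P=(lambda t:(t,along,Z)) if side=="x" else (lambda t:(along,t,Z))
    move_l(clampw(C,P(back)),velocity=.15)
    hit=move_l(clampw(C,P(depth)),velocity=v,until_force=force)
    s=get_state();print(side,along,"->",inclamp(s["position"]),hit,s["contact_force"].round(1),round(s["clock"],1))
    move_l(clampw(C,P(inclamp(s["position"])[0 if side=="x" else 1]-8)),velocity=.12)
def look(name):
    s=get_state();f=grab_frame("wrist"); M=c2w(f,s);im=f["img"].copy()
    def poly(pts,col):
        cv2.polylines(im,[np.round([proj(f,M,clampw(C,p)) for p in pts]).astype(int)],True,col,1)
    poly([(-50,-50,49),(-50,50,49),(50,50,49),(50,-50,49)],(255,0,255))
    poly([(-50,-50,25),(-50,50,25),(50,50,25),(50,-50,25)],(0,255,255))
    c=proj(f,M,clampw(C,(0,0,40))); x=int(np.clip(c[0]-130,0,300));y=int(np.clip(c[1]-100,0,220))
    cv2.imwrite(f"pics/{name}.png",cv2.resize(im[y:y+200,x:x+260],None,fx=3,fy=3,interpolation=2)[:,:,::-1])
E
python3 - <<'E'
from h import *
movep(clampw(C,(-105,-45,80)),ROT)
tap("x",-45,-73,-105); tap("x",15,-66,-98); tap("x",-45,-65,-90)
move_l(clampw(C,(-105,-45,Z)),velocity=.2)
move_l(clampw(C,(-105,-100,Z)),velocity=.2)
move_l(clampw(C,(-35,-105,Z)),velocity=.2)
tap("y",-35,-72,-100); tap("y",30,-62,-95); tap("y",-35,-62,-85)
move_l(clampw(C,(-35,-100,Z)),velocity=.2)
move_l(clampw(C,(-60,-60,200)),velocity=.3);sleep(.2);look("w3")
print(get_state()["clock"])
E
```

```text
x -45 -> [-73.  -45.   18.9] False [-0.5  0.  -0.7] 9.3
x 15 -> [-66.   14.9  18.8] False [-0.4  0.7 -0.2] 10.8
x -45 -> [-64.8 -44.8  18.8] False [-0.5  0.5  0.1] 12.2
y -35 -> [-34.9 -71.6  19. ] False [ 0.2 -0.5  0.5] 14.5
y 30 -> [ 29.3 -65.   18.9] True [-0.4 -3.   1.6] 15.9
y -35 -> [-34.4 -64.6  18.9] True [-0.3 -1.2  0.8] 17.1
18.6667
```

View pics/w3.png

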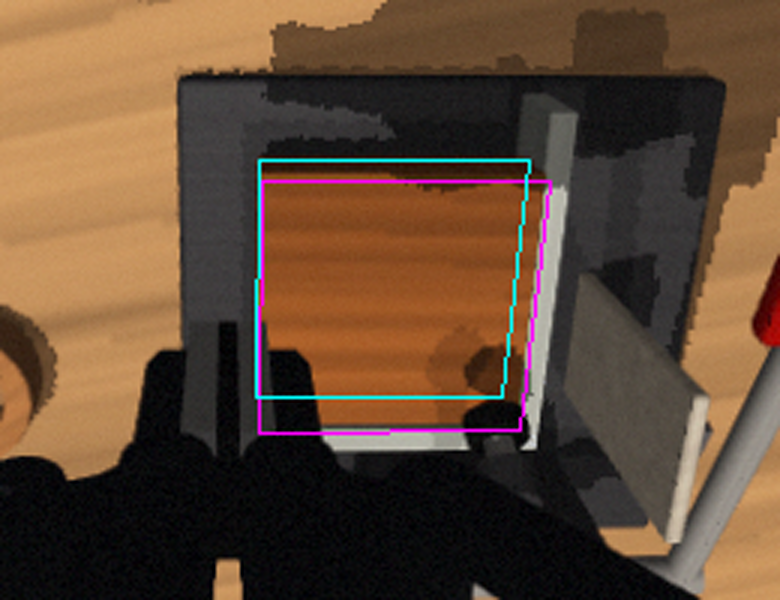

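Run:
```python
from h import *
move_l(clampw(C,(-85,-30,60)),velocity=.3)
tap("x",-32,-50,-80,7,.05); tap("x",30,-50,-80,7,.05); tap("x",-32,-50,-72,7,.05)
move_l(clampw(C,(-85,-32,Z)),velocity=.2)
move_l(clampw(C,(-85,-85,Z)),velocity=.2)
move_l(clampw(C,(-32,-85,Z)),velocity=.2)
tap("y",-32,-50,-80,7,.05); tap("y",30,-50,-80,7,.05); tap("y",-32,-50,-74,7,.05)
move_l(clampw(C,(-40,-90,Z)),velocity=.2)
move_l(clampw(C,(-60,-60,200)),velocity=.3);sleep(.2);look("w4")
print(get_state()["clock"])
```

```text
x -32 -> [-60.3 -32.1  19. ] True [-0.3  0.   0.2] 20.2
x 30 -> [-60.3  29.4  18.4] True [ 0.1 -0.3 -0.1] 21.5
x -32 -> [-60.6 -31.2  18.1] True [ 0.5 -0.2 -0.7] 22.6
y -32 -> [-32.  -64.7  19. ] True [-0.1 -4.1  2.6] 24.6
y 30 -> [ 29.5 -64.9  19. ] True [-0.2 -2.8  1.6] 25.9
y -32 -> [-30.9 -64.9  19.1] True [-0.9 -3.4  2.8] 27.0
28.525
```

View pics/w4.png

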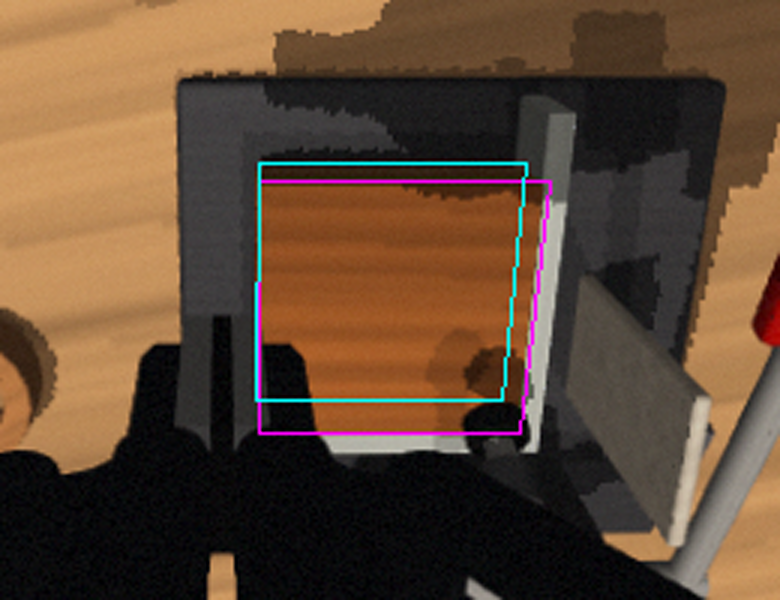

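```bash
cat >> h.py <<'E'
def pp(th,up=0):
    a=np.arctan2(51,141)-th
    return clampw(C,(95-150*np.cos(a),108,75+150*np.sin(a)+10.5*abs(np.tan(.25-th))+up))
E
python3 - <<'E'
from h import *
move_l(clampw(C,(-46,108,200)),velocity=.25)
move_l(pp(0,12),velocity=.15)
hit=move_l(pp(0,-8),velocity=.03,until_force=2);s=get_state();print("contact",hit,inclamp(s["position"]),s["contact_force"].round(1))
for th in (.08,.155,.235,.315,.39,.43,.45,.47):
    move_l(pp(th),velocity=.04);s=get_state();print(th,inclamp(s["position"]),inclamp(pp(th)),s["contact_force"].round(1))
sleep(.3);s=get_state();print(inclamp(s["position"]),s["contact_force"].round(1),s["clock"])
f=grab_frame("wrist");cv2.imwrite("pics/w5.png",f["img"][:,:,::-1]);look("w6")
f=grab_frame("scene");cv2.imwrite("pics/s5.png",cv2.resize(f["img"][180:330,170:370],None,fx=4,fy=4,interpolation=2)[:,:,::-1])
E
```

```text
contact True [-46.  108.1 127.1] [0.7 0.4 4.4]
0.08 [-49.3 108.1 116.7] [-49.7 108.  116.4] [ 0.3 -0.9  2.6]
0.155 [-52.  108.1 105. ] [-52.2 108.  104.6] [ 1.9 -0.3  4.8]
0.235 [-53.9 108.1  92.2] [-54.1 108.   91.9] [0.2 1.1 5.5]
0.315 [-54.9 108.1  80.9] [-54.9 108.   80.5] [1.  0.6 5.8]
0.39 [-54.9 108.1  70.5] [-54.9 108.   70. ] [-0.2  0.9  7.1]
0.43 [-54.6 108.1  65. ] [-54.5 108.   64.5] [-0.9  1.6  7.7]
0.45 [-54.4 108.1  62.4] [-54.2 108.   61.7] [-0.5  0.3  9.1]
0.47 [-54.1 108.1  59.7] [-53.9 108.   59. ] [-1.2  1.2  9.7]
[-54.1 108.1  59.8] [-2.   1.2  9.4] 33.6667
```

View pics/w5.png

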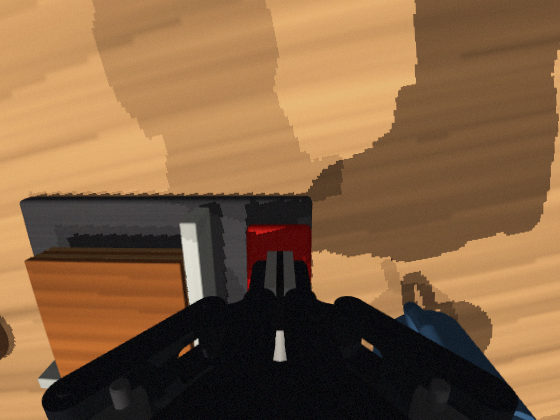

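View pics/s5.png

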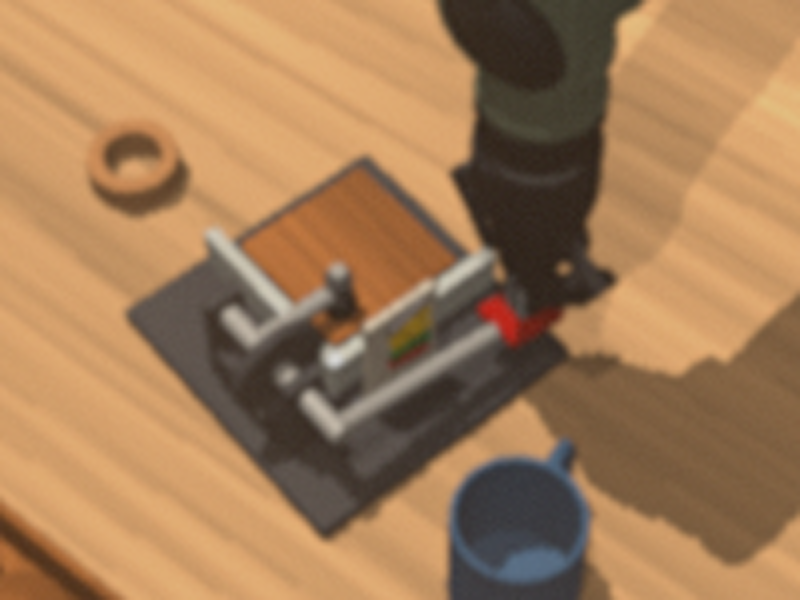

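Run:
```python
from h import *
move_l(pp(.48),velocity=.02);sleep(.5);s=get_state();print(inclamp(s["position"]),s["contact_force"].round(1),s["clock"])
print(sign_off())
```

```text
[-54.  108.1  58.5] [-3.4  1.1 10.1] 34.5667
the job is handed in; nothing more can be done
None
```

I tapped the four coasters flush against both fences and pressed the lever to about 0.475 rad, at the third click. I handed the job in at 34.6 s with the fingers still holding it there at about 10 N; the lever angle and the pad's contact with the stack are judged from finger position, force and pictures, not measured directly.

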